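# Reload the guitar maker's carving fixture and lock its clamp plate

### The arm

A 6-joint arm with a two-finger parallel gripper is mounted at the origin on the work surface. World frame = base frame: x ahead of the robot, y to its left, z up, the work surface at z = 0. Lengths are in m, angles in rad, forces in N, time in s.
With the tool pointing down it reaches from about 0.35 to 1 m from the base axis. Payload 7.1 kg.
Tool frame: the origin (TCP) lies between the finger pads; the fingertips stand 22 mm ahead of it and the grasp point (between the pads) lies 3 mm ahead of it; z points along the fingers, y is the line along which they close (so a half turn about z gives the same grasp; the last joint's range is limited). The gripper opens to 85 mm and grips with 20 to 120 N. Pads are 22 mm wide; open, the fingers measure 114 mm over their backs; the gripper's body (76 mm by 85 mm) begins 54 mm behind the grasp point. The pads swing forward as they close: fully open they stand 13 mm farther back than shut.
Start: joints at [-1.152, 0.423, 1.63, -0, 1.089, -0.019], TCP at [0.265, -0.566, 0.253] pointing down, gripper open.
Joint ranges: [-3, 3], [-0.9, 2.11], [0.09, 2.58], [-1.31, 4.45], [0.11, 2.69], [-2.54, 2.54]. Speed limits (rad/s): [2.39, 2.39, 3.01, 3.14, 3.14, 3.14].

### API

Orientations are given as a rotation vector (axis times angle).
In Python, from rig import manip gives the robot as it stands. The module is installed in compiled form; this text tells all that it offers. Calls block until the motion is done:
- manip.move_to(position, orientation): joint-space move of the TCP to a pose.
- manip.servo_line(position, orientation=None, rate=0.15): straight line of the TCP; orientation=None keeps the orientation; rate is the mean speed in m/s.
- manip.set_joints(angles): joint-space move.
- manip.command_gripper(opening, f_grip=None): finger opening in m; f_grip is the grip in N (None keeps the last); returns when the fingers have stopped.
- manip.hold(seconds).
- manip.solve_ik(position, orientation): joint angles nearest the present ones, or None.
- manip.camera(name): name is "side" or "top"; returns a dict with "image" (400x640x3 uint8, red, green, blue), "fx", "fy", "cx", "cy" (pixels), "k1" (the pictures are not rectified: a ray, as slopes to the right and down, at radius r is drawn at 1 + k1 r^2 times it, then the intrinsics apply), "cam_to_world" (4x4, takes a point from camera to world coordinates). Camera axes: x right, y down, z forward; pixel columns grow to the right and rows downward; lengths in m; the calibration is good to about 2 mm. A picture is of the moment at which its call begins. There is no depth.
A pose or a line that the arm cannot do raises manip.IKError and nothing moves.
- manip.sign_off(): hands the job in; it is judged then, once.
Readings, each from a call of its own:
- manip.get_time(): time.
- manip.get_joint_positions(): joint angles.
- manip.get_joint_vel(): joint speeds.
- manip.get_tau(): joint torques, N m.
- manip.get_position(): TCP position.
- manip.get_ee_rot(): TCP orientation.
- manip.get_contact_force(): force on the tool from outside, world axes, zero at the start.
- manip.get_torque(): the same for the moment, N m.
- manip.get_width(): finger opening in m.
- manip.get_grip_force(): force on a finger pad.
Only numpy, scipy, OpenCV 4.12 (cv2) and the standard library are available. Lean on these libraries where they do the work, as an engineer would, in place of code of your own. Each camera call takes 0.05 s, during which the arm holds its last target. There are 200 camera calls.

### The job

Unlock the blue clamp plate from the carving fixture (push it down against its spring, quarter turn, lift off) and set it down flat on the cork mat. Take the finished inlaid pieces out of the pockets and lay them flat on the plywood board, then put every plain blank that lies on the bench fully home, flat, in a fixture pocket of its own shape, one blank to a pocket. Finally put the clamp plate back over the post, push it down against the spring and give it a quarter turn so that it locks and stays held down; leave the glue bottle, cup and tape roll where they are.

Things in the scene. Friction and masses are not known exactly. Their poses are not given: they have to be found in the camera images.
- fixture: Carving fixture, fixed: bare aluminium plate 172 x 172 x 24 mm. Four pockets 10 mm deep (floors 14 mm above the bench, mouths chamfered 2 mm) lie at +-48 mm in its x and y: round, 63 mm across, at (+,+) and (-,-); square, 63 x 63 mm, sides along its x and y, at (+,-) and (-,+). Origin: centre of the underside, z up. A bayonet post stands in its middle.
- post_top (a point): Top of the steel bayonet post (16 mm thick), 62 mm above the bench; axes of the fixture. A brass cross pin 8 mm thick, 40 mm long runs along the fixture's y, its axis 57.5 mm above the bench. Around the post a dark sprung collar, 36 mm wide: free, its top is 53 mm above the bench; it goes down at most 14.5 mm, pushing back with 3 N (free) to 13 N (fully down).
- collar (a joint): How far the sprung collar is pushed down (m): 0 free, about 0.0095 with the clamp plate locked, at most 0.0145.
- round_pocket_1 (a point): Centre of the floor of the first round pocket; axes of the fixture.
- round_pocket_2 (a point): Centre of the floor of the second round pocket; axes of the fixture.
- square_pocket_1 (a point): Centre of the floor of the first square pocket; axes of the fixture.
- square_pocket_2 (a point): Centre of the floor of the second square pocket; axes of the fixture.
- clamp: Loose clamp plate, about 220 g: blue plate 84 x 84 x 10 mm with a through slot 46 mm (along its x) by 21 mm in the middle, and an orange bridge handle over it. Origin: centre of the underside, z up. It goes over the post with bar and slot along the cross pin (the fixture's y) and then rests on the collar, underside 53 mm above the bench.
- clamp_bar (a point): Middle of the clamp plate's handle bar, 42 mm above the plate's underside; axes of the plate. The bar is 76 mm long (along the plate's x), 16 mm wide, 18 mm high, on a leg at each end (29 to 38 mm from the middle). With the plate on the post keep fingertips no lower than the bar's underside less 7 mm, or they meet the pin.
- clamp_slot (a point): Centre of the slot at the plate's underside. Lock: with the bar along the pin push down until this is 39 to 40 mm above the bench, turn a quarter turn either way (bar along the fixture's x), let go: the spring lifts it to 43.5 mm, the pin between 2.5 mm ridges on the plate. Starts locked. Unlock: push down, quarter turn, lift. Locked, it lies 7.5 mm above seated blanks; one not home is in its way.
- mat: Cork mat 120 x 120 x 4 mm, fixed to the bench, where the clamp plate is parked. Origin: centre of its underside.
- disc_1: Round blank of dark wood, 60 mm in diameter, 22 mm thick; stands 12 mm proud of the fixture when home. Origin at its middle (11 mm above its underside), z up as it lies. Weighs about 50 g. May be absent (None).
- disc_2: Second round blank, the same as the first. Origin at its middle (11 mm above its underside), z up as it lies. Weighs about 50 g. May be absent (None).
- square_1: Square blank of pale wood, 60 x 60 mm (sides along its x and y), 22 mm thick; stands 12 mm proud of the fixture when home. Origin at its middle (11 mm above its underside), z up as it lies. Weighs about 50 g. May be absent (None).
- square_2: Second square blank, the same as the first. Origin at its middle (11 mm above its underside), z up as it lies. Weighs about 50 g. May be absent (None).
- board: Plywood board 120 x 200 x 6 mm, fixed to the bench, for finished pieces; room for two side by side along its y. Origin: centre of its underside, z up.
- inlaid_disc_1: Finished round piece, reddish with ring inlay on top, 60 mm in diameter, 22 mm thick; starts fully home in round_pocket_1. Origin at its middle (11 mm above its underside), z up as it lies. Weighs about 50 g. May be absent (None).
- inlaid_disc_2: Finished round piece like the first; starts in round_pocket_2. Origin at its middle (11 mm above its underside), z up as it lies. Weighs about 50 g. May be absent (None).
- inlaid_square_1: Finished square piece, reddish with ring inlay on top, 60 x 60 mm, 22 mm thick; starts fully home in square_pocket_1. Origin at its middle (11 mm above its underside), z up as it lies. Weighs about 50 g. May be absent (None).
- inlaid_square_2: Finished square piece like the first; starts in square_pocket_2. Origin at its middle (11 mm above its underside), z up as it lies. Weighs about 50 g. May be absent (None).
- glue: Bystander: white glue bottle, 52 mm in diameter, 130 mm tall. Origin: centre of its underside.
- brush_cup: Bystander: white cup, 76 mm wide, 90 mm tall. Origin: centre of its underside.
- tape: Bystander: blue tape roll lying flat, 100 mm wide, 25 mm high. Origin: centre of its underside.
Not all that is in view belongs to the job. What is shaped like the square_2 but green or pink is not meant.

How it is judged:
By the outcome, as a careful person would: the job done as asked, in the order asked, and still so for the second after the job is handed in, with the robot touching nothing.
Of inlaid_disc_1, inlaid_disc_2, inlaid_square_1, inlaid_square_2 only 1 to 2 are there at a start; the rules pass over those that are not, and their reading is None.
Of disc_1, disc_2, square_1, square_2 only 3 to 4 are there at a start; the rules pass over those that are not, and their reading is None.
At some moment in a run one of disc_1, disc_2, square_1, square_2 may be knocked a few centimetres aside while the robot is not near it.
Once in a run the grip may slacken for a moment while it holds something.
It also fails if it takes over 208 s, if anything falls off the work surface, if the arm or the gripper's body presses on something with over 40 N, if the wrist force passes 120 N, or if a joint passes its speed limit or range.

## Working session

There is one attempt and no reset: what is moved stays moved. The work goes in short steps, each a Python script; the robot and the scene stay as the last script left them, time stands still between calls to the robot, and variables do not carry over. Pictures are saved under pics/ and viewed, at most 14 in all, crops included, and the job is handed in when it is done.

```bash
mkdir -p pics; ls; python3 - <<'E'
from rig import manip
import cv2,numpy as np
for n in("top","side"):
    c=manip.camera(n); cv2.imwrite(f"pics/{n}0.png",c["image"][:,:,::-1])
    print(n,c["fx"],c["fy"],c["cx"],c["cy"],c["k1"]);print(np.round(c["cam_to_world"],4))
print(manip.get_time(),manip.get_ee_rot(),manip.get_width())
E
```

```text
pics
top 501.52206880398063 501.52206880398063 316.39166394294915 197.19950878796342 -0.1630180052095689
[[ 1.9000e-02 -9.9810e-01  5.9000e-02  4.6310e-01]
 [-9.9980e-01 -1.9000e-02  1.0000e-03  7.5000e-02]
 [ 1.0000e-04 -5.9000e-02 -9.9830e-01  1.5758e+00]
 [ 0.0000e+00  0.0000e+00  0.0000e+00  1.0000e+00]]
side 495.0397964150164 495.0397964150164 316.02431074387687 194.39475655738931 -0.14481150515007973
[[-0.8826 -0.3618  0.3002  0.1118]
 [-0.47    0.6635 -0.5822  0.8884]
 [ 0.0114 -0.6549 -0.7556  1.1383]
 [ 0.      0.      0.      1.    ]]
0.1 [-3.06528052e+00 -6.81913862e-01  4.54385500e-04] 0.08510394869331649
```

View pics/top0.png

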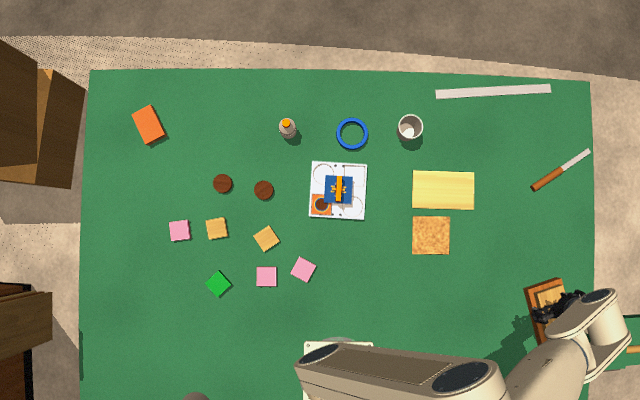

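View pics/side0.png

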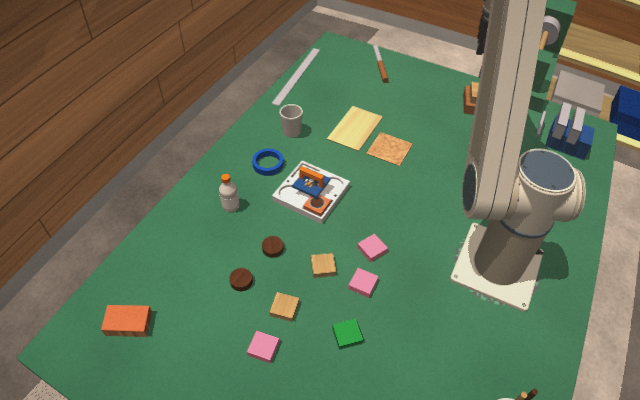

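View crops.

```bash
python3 - <<'E'
import cv2,numpy as np
t=cv2.imread("pics/top0.png");s=cv2.imread("pics/side0.png")
a=cv2.resize(t[150:260,160:380],None,fx=3.6,fy=3.6,interpolation=cv2.INTER_CUBIC)[:, :792]
cv2.imwrite("pics/crop1.png",a)
b=cv2.resize(t[150:232,298:378],None,fx=7,fy=7,interpolation=cv2.INTER_CUBIC)
cv2.imwrite("pics/crop2.png",b)
E
```

```text
(no output)
```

View pics/crop1.png

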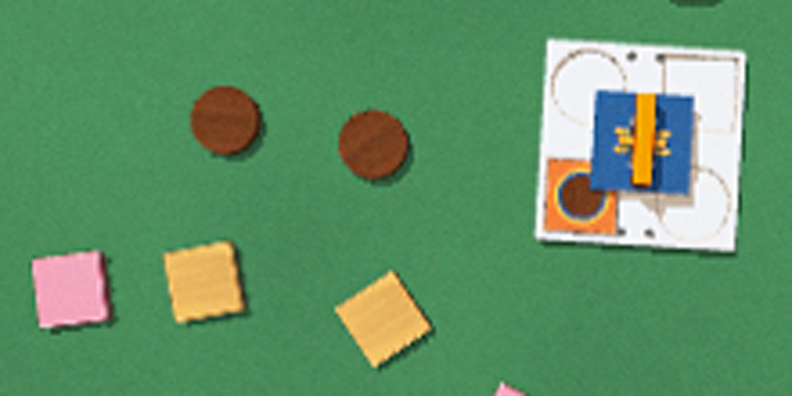

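View pics/crop2.png

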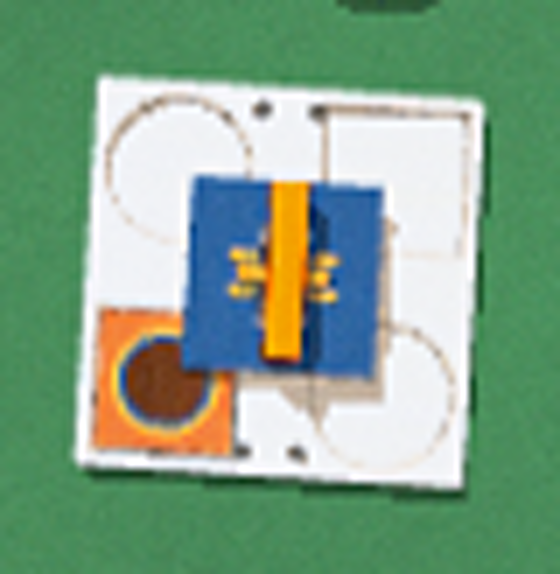

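```bash
cat > h.py <<'E'
from rig import manip
import cv2,numpy as np
def shot(n="top",save=None):
    c=manip.camera(n)
    if save: cv2.imwrite(f"pics/{save}.png",c["image"][:,:,::-1])
    return c
def world(c,px,z):
    px=np.asarray(px,float).reshape(-1,1,2)
    K=np.array([[c["fx"],0,c["cx"]],[0,c["fy"],c["cy"]],[0,0,1]])
    p=cv2.undistortPointsIter(px,K,np.array([c["k1"],0,0,0,0.]),None,None,(3,50,1e-10)).reshape(-1,2)
    T=np.array(c["cam_to_world"]); d=np.c_[p,np.ones(len(p))]@T[:3,:3].T; o=T[:3,3]
    return (o+d*((z-o[2])/d[:,2])[:,None])[:,:2]
def pix(c,P):
    T=np.linalg.inv(np.array(c["cam_to_world"]));K=np.array([[c["fx"],0,c["cx"]],[0,c["fy"],c["cy"]],[0,0,1]])
    return cv2.projectPoints(np.array(P,float).reshape(-1,1,3),cv2.Rodrigues(T[:3,:3])[0],T[:3,3],K,np.array([c["k1"],0,0,0,0.]))[0].reshape(-1,2)
R={"disc":((0,90,30),(14,230,130)),"pale":((14,70,130),(24,200,255)),"white":((0,0,215),(179,40,255)),
   "orange":((8,180,190),(22,255,255)),"blue":((100,120,80),(125,255,255)),"inl":((4,120,180),(16,220,255))}
def blobs(c,col,z,roi,amin=80,up=4):
    """list of (x,y,yaw,w,h,u,v) of colour blobs in pixel roi (u0,v0,u1,v1), upsampled for subpixel edges"""
    u0,v0,u1,v1=roi
    im=cv2.resize(c["image"][v0:v1,u0:u1],None,fx=up,fy=up,interpolation=cv2.INTER_CUBIC)
    m=cv2.inRange(cv2.cvtColor(im,cv2.COLOR_RGB2HSV),*R[col])
    m=cv2.morphologyEx(m,cv2.MORPH_OPEN,np.ones((5,5),np.uint8))
    out=[]
    for k in cv2.findContours(m,cv2.RETR_EXTERNAL,cv2.CHAIN_APPROX_NONE)[0]:
        if cv2.contourArea(k)<amin*up*up: continue
        k=cv2.convexHull(k).reshape(-1,2)
        px=(k+.5)/up-.5+[u0,v0]
        w=world(c,px,z)
        (x,y),(a,b),t=cv2.minAreaRect((w*1000).astype(np.float32))
        t=(t+45)%90-45
        out.append((x/1000,y/1000,np.radians(t),a,b,*px.mean(0)))
    return out
def rv(psi):  # tool down, tool x at world angle psi, closing axis (y) at psi-90deg
    return np.array([np.cos(psi/2),np.sin(psi/2),0])*np.pi
def cl(a): return rv(a+np.pi/2)   # closing axis along world angle a
E
python3 - <<'E'
from h import *
np.set_printoptions(precision=4,suppress=True)
c=shot()
for col,z,roi in(("white",.024,(295,150,382,235)),("orange",.0945,(325,170,355,210)),("blue",.0535,(315,165,365,215)),("disc",.011,(190,160,290,215)),("pale",.011,(190,205,300,265)),("pale",.006,(400,160,490,212)),("pale",.004,(400,212,470,265)),("inl",.036,(300,190,335,220))):
    for b in blobs(c,col,z,roi): print(col,np.array(b))
hsv=cv2.cvtColor(c["image"],cv2.COLOR_RGB2HSV)
for n,(u,v) in dict(fix=(330,215),fix2=(360,170),orange=(338,180),blue=(330,190),disc=(222,184),pale=(217,228),board=(443,190),mat=(431,235),inl=(313,198),green=(240,210)).items(): print(n,hsv[v,u])
# tool reach check
t=manip.get_time()
manip.move_to([.5,0.0,.25],cl(np.pi/2)); print(manip.get_time()-t,manip.get_joint_positions(),manip.get_contact_force())
E
```

```text
white [  0.5794   0.0116  -0.044  171.577  172.0111 339.6667 187.6667]
orange [  0.5788   0.0175   0.0156  72.8533  27.4248 336.9861 190.8194]
blue [  0.5786  -0.0142  -0.0452  30.3616  81.7683 346.875  190.4844]
blue [  0.5798   0.0367  -0.0412  33.4401  83.6997 328.5583 187.7083]
disc [  0.5765   0.2446  -0.6651  57.4162  56.6334 262.4583 189.1343]
disc [  0.5952   0.3735  -0.4774  59.8433  55.6119 223.5139 182.6713]
pale [  0.4247   0.2314   0.6112  61.2914  60.9337 266.2188 238.8594]
pale [  0.4532   0.3895   0.21    61.9475  61.5169 216.7083 229.2321]
pale [  0.5366  -0.3239   0.0062  20.1196 198.3347 439.125  206.2143]
pale [  0.4442  -0.2859  -0.0038 120.2936 120.6301 430.5875 231.425 ]
inl [  0.5332   0.0617  -0.0287  59.7167  60.8409 318.275  203.1917]
fix [  2  17 190]
fix2 [110   3 243]
orange [ 21 255 245]
blue [108 123 159]
disc [ 10 185 116]
pale [ 19 152 230]
board [ 26 115 241]
mat [ 18 151 242]
inl [ 12 201 244]
green [ 69 124 138]
2.1917 [-0.0248  0.2442  1.9044 -0.0002  0.9929 -1.5943] [ 0.4811 -0.5562  0.3957]
```

```bash
cat >> h.py <<'E'
R["disc"]=((0,80,30),(16,240,150));R["pale"]=((14,70,130),(30,200,255))
F=np.array([.5794,.0116]);FY=-.044
def fx(x,y): return F+np.array([[np.cos(FY),-np.sin(FY)],[np.sin(FY),np.cos(FY)]])@[x,y]
def P(xy,z): return [float(xy[0]),float(xy[1]),float(z)]
def st(m=""):
    print(m,"t%.1f"%manip.get_time(),"p",np.round(manip.get_position(),4),"F",np.round(manip.get_contact_force(),1),"w%.4f g%.0f"%(manip.get_width(),manip.get_grip_force()))
E
python3 - <<'E'
from h import *
a=np.pi/2+FY
manip.command_gripper(.045)
manip.move_to(P(F,.16),cl(a)); st("above")
manip.servo_line(P(F,.096),rate=.1); st("at bar")
manip.command_gripper(.0,100); st("grip")
manip.servo_line(P(F,.096-.0043),rate=.03); st("push")
for k in range(1,7):
    manip.move_to(P(F,.0917),cl(a-k*np.pi/12))
st("turned"); print(manip.get_torque())
manip.servo_line(P(F,.11),rate=.05); st("up")
manip.servo_line(P(F,.20),rate=.15); st("up2")
shot("top","t1");c=shot("side","s1")
cv2.imwrite("pics/s1c.png",cv2.resize(c["image"][100:260,200:420,::-1],None,fx=3,fy=3))
E
```

```text
above t3.4 p [0.5786 0.0116 0.1597] F [-0.4 -0.6  0. ] w0.0450 g0
at bar t4.2 p [0.5797 0.0116 0.0965] F [-0.7  0.1  0.2] w0.0450 g0
grip t4.5 p [0.5799 0.0118 0.097 ] F [-1.1  2.   6.5] w0.0138 g99
push t4.8 p [0.58   0.0118 0.0929] F [-2.6  1.1  9.9] w0.0138 g99
turned t7.0 p [0.5808 0.0115 0.0933] F [-0.7 -0.3  9.6] w0.0139 g102
[ 0.04064483  0.19088793 -0.06610542]
up t7.5 p [0.5787 0.0116 0.1096] F [-0.6 -0.6 -3.2] w0.0139 g100
up2 t8.2 p [0.5786 0.0116 0.1991] F [ 0.2  0.1 -2. ] w0.0135 g100
```

View pics/s1c.png

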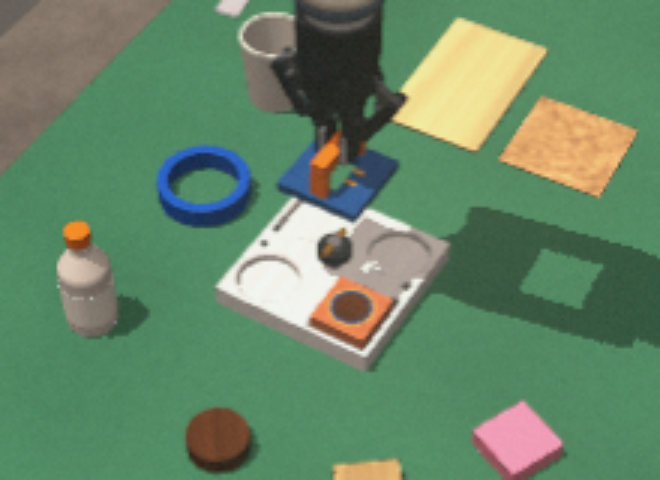

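```bash
python3 - <<'E'
from h import *
M=(.4442,-.2859)
manip.move_to(P(M,.16),cl(0)); st("above mat")
manip.servo_line(P(M,.062),rate=.12)
z=.062
while manip.get_contact_force()[2]<2 and z>.049:
    z-=.0015; manip.servo_line(P(M,z),rate=.04)
st("down %.4f"%z)
manip.command_gripper(.045); st("rel")
manip.servo_line(P(M,.12),rate=.2)
manip.command_gripper(.066)
Q=(.43,-.1)
manip.move_to(P(Q,.05),cl(FY)); st("probe")
f0=manip.get_contact_force()[2]; z=.026
manip.servo_line(P(Q,z),rate=.1)
while manip.get_contact_force()[2]-f0<4 and z>.004:
    z-=.001; manip.servo_line(P(Q,z),rate=.03)
st("touch %.4f"%z)
manip.servo_line(P(Q,.1),rate=.2)
c=shot("top","t2")
for col,z,roi in(("white",.024,(295,150,382,235)),("blue",.014,(400,205,465,265)),("disc",.011,(190,160,290,215)),("pale",.011,(190,205,300,265)),("pale",.006,(400,160,490,212)),("inl",.036,(300,190,335,220))):
    for b in blobs(c,col,z,roi): print(col,np.round(b,4))
cv2.imwrite("pics/t2c.png",cv2.resize(c["image"][150:265,290:480,::-1],None,fx=4,fy=4,interpolation=cv2.INTER_CUBIC))
E
```

```text
above mat t9.6 p [ 0.4448 -0.2854  0.1601] F [-0.1  0.1 -2.6] w0.0137 g100
down 0.0560 t11.6 p [ 0.4446 -0.286   0.0574] F [-2.3  2.5 16.5] w0.0137 g103
rel t12.0 p [ 0.4441 -0.2859  0.0558] F [-0.1 -0.7 -0.7] w0.0454 g0
probe t13.6 p [ 0.4311 -0.1006  0.0503] F [-0.   0.1 -0.8] w0.0659 g0
touch 0.0150 t16.7 p [ 0.4301 -0.1     0.0154] F [-1.1  1.1  8.7] w0.0662 g4
white [ 5.792000e-01  1.150000e-02 -4.400000e-02  1.715276e+02  1.714870e+02
  3.393155e+02  1.878988e+02]
blue [ 4.169000e-01 -2.888000e-01 -8.800000e-03  7.851700e+01  3.066640e+01
  4.320417e+02  2.434028e+02]
blue [ 4.67500e-01 -2.86800e-01  1.36000e-02  2.98547e+01  8.15600e+01
  4.29150e+02  2.27550e+02]
disc [5.755000e-01 2.440000e-01 2.460000e-02 5.818420e+01 5.820840e+01
 2.632543e+02 1.903836e+02]
disc [  0.5948   0.3744  -0.7648  59.3543  57.428  221.5388 183.7198]
pale [4.246000e-01 2.317000e-01 6.111000e-01 6.194770e+01 6.158960e+01
 2.660662e+02 2.383015e+02]
pale [4.533000e-01 3.898000e-01 2.114000e-01 6.250350e+01 6.183530e+01
 2.155625e+02 2.273750e+02]
pale [ 5.877000e-01 -3.243000e-01 -1.460000e-02  2.013655e+02  1.207241e+02
  4.398409e+02  1.875682e+02]
inl [ 5.333000e-01  6.150000e-02 -4.360000e-02  6.008720e+01  6.050010e+01
  3.211406e+02  2.020312e+02]
```

View pics/t2c.png

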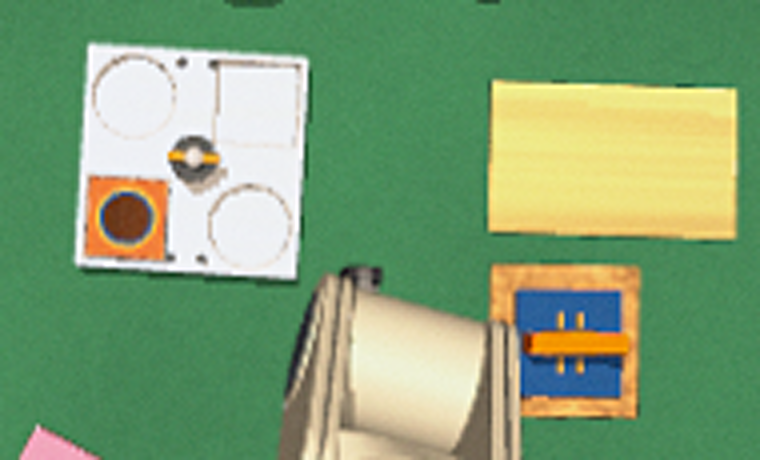

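```bash
cat >> h.py <<'E'
def pick(xy,a,zb,g=60):
    """grip a blank whose underside is at zb, closing axis at world angle a"""
    manip.command_gripper(.074)
    manip.move_to(P(xy,zb+.085),cl(a))
    manip.servo_line(P(xy,zb+.028),rate=.12)
    manip.command_gripper(0.05,g); st("grip")
    manip.servo_line(P(xy,zb+.085),rate=.15); st("lift")
def release(xy,z):
    manip.command_gripper(.070); manip.servo_line(P(xy,z+.06),rate=.2)
def survey(save):
    c=shot("top",save)
    for col,z,roi in(("disc",.011,(170,150,298,220)),("pale",.011,(170,195,298,275)),("inl",.017,(400,160,490,212))):
        for b in blobs(c,col,z,roi): print(col,np.round(b,4))
    return c
E
python3 - <<'E'
from h import *
B=(.5877,-.3243)
xy=fx(-.048,.048)
pick(xy,FY,.014)
manip.move_to(P(B,.09),cl(0))
manip.servo_line(P(B,.0365),rate=.12);st()
manip.servo_line(P(B,.0345),rate=.03);st("board")
release(B,.0345)
manip.move_to([.5,.1,.2],cl(0))
survey("t3")
st()
E
```

```text
grip t19.3 p [0.5343 0.0615 0.0433] F [-1.2 -2.1  6.1] w0.0582 g65
lift t19.9 p [0.5335 0.0617 0.0992] F [-0.1  0.1 -0.8] w0.0580 g65
 t21.9 p [ 0.5876 -0.3236  0.0357] F [-0.2 -0.3 -0.8] w0.0584 g69
board t22.2 p [ 0.5877 -0.3242  0.0345] F [-0.8  0.8 -0.5] w0.0584 g69
disc [5.755000e-01 2.440000e-01 2.460000e-02 5.818430e+01 5.820840e+01
 2.638024e+02 1.906734e+02]
disc [  0.5947   0.3743  -0.7242  59.1203  57.4949 222.5312 183.8203]
pale [4.247000e-01 2.318000e-01 6.081000e-01 6.169120e+01 6.168060e+01
 2.668750e+02 2.376944e+02]
pale [4.533000e-01 3.897000e-01 2.157000e-01 6.232760e+01 6.184230e+01
 2.159659e+02 2.280455e+02]
inl [ 5.860000e-01 -3.266000e-01  2.200000e-03  6.081820e+01  5.886330e+01
  4.435114e+02  1.889886e+02]
 t24.6 p [0.5005 0.0992 0.1997] F [0.5 0.1 0.4] w0.0698 g0
```

```bash
cat >> h.py <<'E'
F=np.array([.5800,.0116])
def insert(l,a,zh=.0425):
    """lower the gripped blank into the pocket at fixture coords l; small spiral search if it catches"""
    xy=fx(*l); o=np.zeros(2)
    manip.move_to(P(xy,.095),cl(a)); f0=manip.get_contact_force()
    manip.servo_line(P(xy,.056),rate=.12); st("over")
    tries=iter([(.001,0),(-.001,0),(0,.001),(0,-.001),(.0017,.0017),(-.0017,.0017),(.0017,-.0017),(-.0017,-.0017),(.0025,0),(-.0025,0),(0,.0025),(0,-.0025)])
    z=.056
    while z>zh+1e-6:
        z=max(z-.002,zh); manip.servo_line(P(xy+o,z),rate=.05)
        if manip.get_contact_force()[2]-f0[2]>12 and z>zh+.002:
            st("catch z%.3f"%z); z=.056; manip.servo_line(P(xy+o,z),rate=.08)
            o=np.array(next(tries)); manip.servo_line(P(xy+o,z),rate=.05)
    st("in o=%s"%o)
    return xy+o
E
python3 - <<'E'
from h import *
pick((.5755,.244),FY,0)
xy=insert((.048,.048),FY)
release(xy,.0425)
manip.move_to([.5,.1,.2],cl(0))
c=survey("t4")
cv2.imwrite("pics/t4c.png",cv2.resize(c["image"][150:235,200:390,::-1],None,fx=4,fy=4,interpolation=cv2.INTER_CUBIC))
E
```

```text
grip t26.5 p [0.5764 0.2443 0.0297] F [-1.2 -1.8  6.6] w0.0577 g63
lift t27.1 p [0.5755 0.2441 0.0853] F [-0.1  0.7 -1.3] w0.0576 g64
over t28.4 p [0.6295 0.0586 0.0553] F [-0.3 -0.1  0.5] w0.0571 g64
in o=[0. 0.] t30.1 p [0.6301 0.0575 0.0437] F [-3.2 -0.6 11.9] w0.0570 g65
disc [5.949000e-01 3.740000e-01 3.060000e-02 5.785450e+01 5.818080e+01
 2.216157e+02 1.832546e+02]
pale [4.249000e-01 2.315000e-01 6.200000e-01 6.210370e+01 6.174570e+01
 2.646250e+02 2.384107e+02]
pale [4.532000e-01 3.897000e-01 2.121000e-01 6.233110e+01 6.180050e+01
 2.151902e+02 2.274837e+02]
inl [ 5.861000e-01 -3.266000e-01  3.500000e-03  6.082790e+01  5.886880e+01
  4.435114e+02  1.887614e+02]
```

View pics/t4c.png

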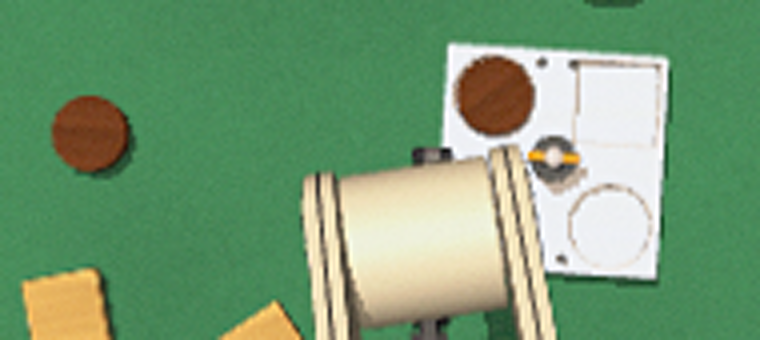

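```bash
python3 - <<'E'
from h import *
pick((.5949,.3741),FY,0)
xy=insert((-.048,-.048),FY)
release(xy,.0425)
manip.move_to([.45,-.1,.25],cl(0))
c=survey("t5")
cv2.imwrite("pics/t5c.png",cv2.resize(c["image"][150:235,200:390,::-1],None,fx=4,fy=4,interpolation=cv2.INTER_CUBIC))
for b in blobs(c,"disc",.036,(300,160,330,190)):print(np.round(b,4),fx(.048,.048))
E
```

```text
grip t33.9 p [0.596  0.3747 0.0297] F [ 0.6 -1.4  6. ] w0.0573 g65
lift t34.5 p [0.5947 0.3741 0.0851] F [-0.7 -0.1 -0.7] w0.0572 g64
over t36.5 p [ 0.5299 -0.0337  0.0557] F [ 0.3 -0.5 -0.5] w0.0569 g64
in o=[0. 0.] t38.2 p [ 0.53   -0.0342  0.0436] F [-4.4  0.9 12.7] w0.0572 g66
pale [4.492000e-01 2.090000e-01 6.121000e-01 6.192120e+01 6.108430e+01
 2.735000e+02 2.289688e+02]
pale [4.533000e-01 3.897000e-01 2.102000e-01 6.242880e+01 6.180670e+01
 2.154402e+02 2.275924e+02]
inl [ 5.861000e-01 -3.266000e-01  3.700000e-03  6.082680e+01  5.886970e+01
  4.435114e+02  1.890114e+02]
[6.278000e-01 6.180000e-02 1.710000e-02 5.973200e+01 4.782880e+01
 3.206033e+02 1.733207e+02] [0.63006486 0.05744222]
```

```bash
sed -i 's/^F=np.array(\[.5800/F=np.array([.5796/' h.py; python3 - <<'E'
from h import *
pick((.4533,.3897),.211,0)
xy=insert((.048,-.048),FY)
release(xy,.0425)
manip.move_to([.45,-.1,.25],cl(0))
c=survey("t6")
p=[b for b in blobs(c,"pale",.011,(170,180,310,275)) if b[0]>.3]
if len(p)==1:
    b=p[0]
    pick(b[:2],b[2],0)
    xy=insert((-.048,.048),FY)
    release(xy,.0425)
    manip.move_to([.45,-.15,.25],cl(0))
    c=survey("t7")
    s=shot("side","s7")
    a=cv2.resize(c["image"][155:230,295:385,::-1],None,fx=4,fy=4,interpolation=cv2.INTER_CUBIC)
    b=cv2.resize(s["image"][150:225,265:355,::-1],None,fx=4,fy=4,interpolation=cv2.INTER_CUBIC)
    cv2.imwrite("pics/t7c.png",np.hstack([a,b]))
E
```

```text
grip t42.7 p [0.4541 0.3903 0.0293] F [ 0.2 -1.   6.3] w0.0583 g65
lift t43.3 p [0.4532 0.3896 0.0851] F [-0.9 -0.  -0.2] w0.0584 g64
over t45.4 p [ 0.6252 -0.0379  0.0555] F [ 0.2  0.4 -0.3] w0.0584 g64
catch z0.050 t46.2 p [ 0.6261 -0.038   0.0519] F [-3.5  4.9 13.8] w0.0585 g66
catch z0.050 t47.4 p [ 0.6268 -0.038   0.0515] F [-4.7  3.5 14.2] w0.0583 g66
catch z0.050 t48.7 p [ 0.6246 -0.0386  0.0528] F [-6.6 -0.4 26.4] w0.0583 g68
in o=[0.    0.001] t50.9 p [ 0.6258 -0.0377  0.0433] F [ 1.6 -1.8  7.5] w0.0579 g65
pale [4.493000e-01 2.090000e-01 6.103000e-01 6.173390e+01 6.109700e+01
 2.735000e+02 2.304306e+02]
inl [ 5.860000e-01 -3.266000e-01  1.800000e-03  6.081970e+01  5.886160e+01
  4.434886e+02  1.888068e+02]
grip t55.1 p [0.45   0.2091 0.0293] F [-1.  -1.4  6.3] w0.0581 g64
lift t55.6 p [0.4493 0.2091 0.0853] F [-0.9 -0.1 -0.5] w0.0582 g64
over t56.8 p [0.5332 0.0625 0.0557] F [ 0.5  1.4 -0.2] w0.0582 g64
in o=[0. 0.] t58.6 p [0.534  0.0617 0.0433] F [0.2 0.  9.1] w0.0583 g66
inl [ 5.861000e-01 -3.266000e-01  3.500000e-03  6.082790e+01  5.886880e+01
  4.435341e+02  1.887614e+02]
```

View pics/t7c.png

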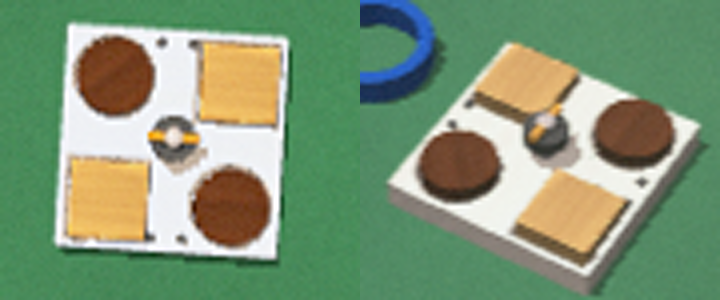

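```bash
python3 - <<'E'
from h import *
manip.command_gripper(0.0)
for l in((-.048,-.048),(-.048,.048),(.048,.048),(.048,-.048)):
    xy=fx(*l); manip.move_to(P(xy,.08),cl(FY)); manip.servo_line(P(xy,.061),rate=.1)
    z=.061
    while manip.get_contact_force()[2]<8 and z>.05: z-=.001; manip.servo_line(P(xy,z),rate=.04)
    st("press"); manip.servo_line(P(xy,.08),rate=.15)
M=(.4442,-.2859)
manip.command_gripper(.045)
manip.move_to(P(M,.12),cl(0)); manip.servo_line(P(M,.057),rate=.1); st("at bar")
manip.command_gripper(0,100); st("grip")
manip.servo_line(P(M,.16),rate=.12); st("lift")
manip.move_to(P(F,.16),cl(FY)); st("over post")
s=shot("side","s8");c=shot("top","t8")
cv2.imwrite("pics/s8c.png",np.hstack([cv2.resize(i["image"][v:v+95,u:u+100,::-1],None,fx=4,fy=4,interpolation=cv2.INTER_CUBIC) for i,u,v in((s,260,130),(c,290,150))]))
E
```

```text
press t63.4 p [ 0.5297 -0.0342  0.058 ] F [-3.5  0.3 14.2] w-0.0001 g7
press t65.5 p [0.5339 0.0617 0.058 ] F [-2.3 -0.5 13.3] w0.0001 g7
press t67.6 p [0.6299 0.0574 0.0581] F [-3.5  0.1  9.7] w0.0003 g5
press t69.7 p [ 0.6257 -0.0385  0.0581] F [-2.7  0.3  9.8] w0.0001 g5
at bar t72.4 p [ 0.4445 -0.2859  0.0572] F [ 0.6 -0.2 -0.2] w0.0449 g0
grip t72.8 p [ 0.4446 -0.2862  0.058 ] F [-0.9  1.6  5.5] w0.0140 g98
lift t73.8 p [ 0.4437 -0.2856  0.1594] F [ 0.1 -0.1 -1.7] w0.0136 g98
over post t75.1 p [0.5793 0.0107 0.1597] F [-0.3 -0.6 -2.2] w0.0135 g98
```

View pics/s8c.png

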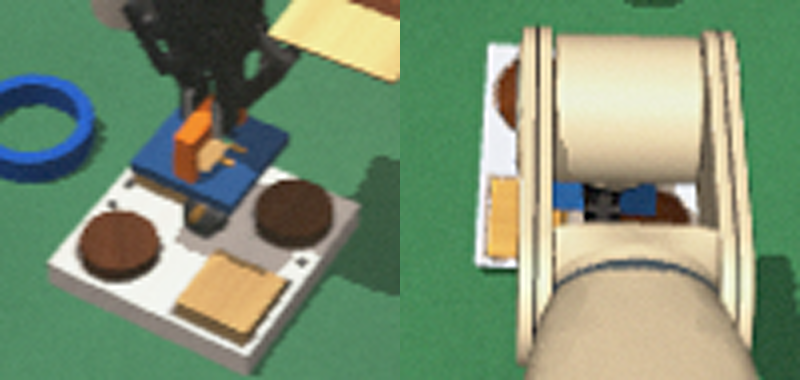

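```bash
python3 - <<'E'
from h import *
manip.servo_line(P(F,.120),rate=.1); st("pre")
z=.120; log=[]
while z>.089:
    z-=.0015; manip.servo_line(P(F,z),rate=.04)
    p=manip.get_position(); f=manip.get_contact_force(); log.append((round(z,4),round(p[2],4),*np.round(f,1)))
    if z>.1085 and f[2]>8: print("caught"); break
    if f[2]>22 or p[2]<.0928: break
for l in log: print(*l)
st("down")
E
```

```text
pre t75.7 p [0.5796 0.0114 0.1198] F [ 0.7  0.3 -2.1] w0.0137 g98
0.1185 0.119 0.4 -0.0 -2.6
0.117 0.1171 -0.0 0.6 -2.1
0.1155 0.1154 -0.3 -0.7 -2.7
0.114 0.1139 -0.0 -0.4 -2.4
0.1125 0.1124 0.5 0.6 -2.9
0.111 0.1109 0.2 -0.6 -2.1
0.1095 0.1094 0.5 0.6 -2.0
0.108 0.1079 -0.1 0.3 -2.2
0.1065 0.1067 -0.5 1.3 1.2
0.105 0.1052 -0.8 -0.7 1.5
0.1035 0.1036 -0.2 0.7 3.3
0.102 0.1021 -0.0 0.1 4.7
0.1005 0.1006 -1.1 -0.5 4.6
0.099 0.0992 -0.5 -0.8 5.0
0.0975 0.0978 -0.1 1.1 6.7
0.096 0.0963 -0.6 -0.2 7.0
0.0945 0.0949 -0.8 0.2 8.1
0.093 0.0935 -1.6 0.8 8.8
0.0915 0.0924 -2.4 0.4 12.3
down t80.5 p [0.5798 0.0116 0.0924] F [-2.4  0.4 12.3] w0.0139 g100
```

```bash
python3 - <<'E'
from h import *
z=.0925
manip.servo_line(P(F,z),rate=.03); st("set")
for k in range(1,7):
    manip.move_to(P(F,z),cl(FY+k*np.pi/12))
    print(k,np.round(manip.get_torque(),2),np.round(manip.get_contact_force(),1))
st("turned")
manip.servo_line(P(F,.0965),rate=.03); st("eased")
manip.command_gripper(.045); st("rel")
manip.servo_line(P(F,.17),rate=.15)
manip.move_to([.45,-.15,.25],cl(0)); manip.hold(.3)
s=shot("side","s9");c=shot("top","t9")
cv2.imwrite("pics/s9c.png",np.hstack([cv2.resize(i["image"][v:v+95,u:u+100,::-1],None,fx=4,fy=4,interpolation=cv2.INTER_CUBIC) for i,u,v in((s,260,130),(c,290,150))]))
for col,z in (("orange",.0945),("blue",.0535)):
  for b in blobs(c,col,z,(315,160,365,220)): print(col,np.round(b,4))
E
```

```text
set t80.7 p [0.5798 0.0116 0.0932] F [-1.5  1.  10.1] w0.0140 g99
1 [-0.06  0.11  0.1 ] [-0.7  0.4  9.5]
2 [-0.06 -0.01  0.01] [-0.3 -0.3  9. ]
3 [-0.02 -0.02  0.08] [-0.2 -0.5  8.5]
4 [-0.06 -0.01  0.04] [-0.1 -0.7  9.2]
5 [-0.02 -0.04  0.09] [0.8 0.4 8.8]
6 [ 0.04 -0.04  0.12] [ 1.2 -0.3  9.2]
turned t82.9 p [0.5806 0.0116 0.0934] F [ 1.2 -0.3  9.2] w0.0138 g99
eased t83.2 p [0.5806 0.0115 0.0973] F [ 0.6 -0.9  7.2] w0.0137 g99
rel t83.6 p [0.5792 0.0116 0.0961] F [ 0.2 -0.3  0.3] w0.0449 g0
orange [ 5.796000e-01  1.100000e-02 -4.220000e-02  1.640250e+01  7.360790e+01
  3.382917e+02  1.873472e+02]
blue [ 5.782000e-01 -1.520000e-02 -4.810000e-02  3.123770e+01  8.259370e+01
  3.473162e+02  1.879338e+02]
blue [ 5.813000e-01  3.600000e-02 -3.030000e-02  3.254640e+01  8.232910e+01
  3.297250e+02  1.862917e+02]
```

View pics/s9c.png

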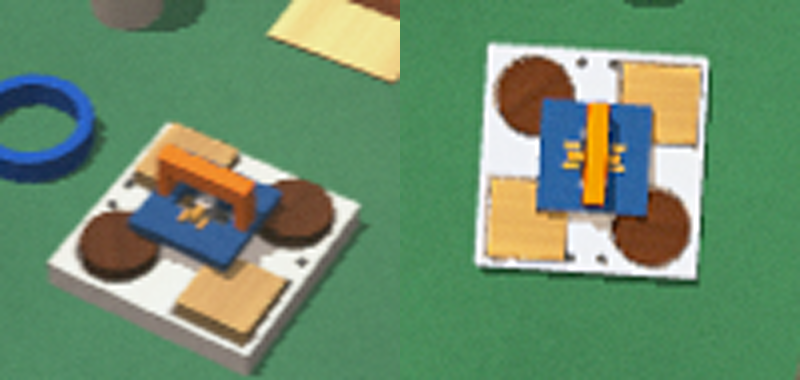

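```bash
python3 -c "
from rig import manip
print(manip.sign_off(),manip.get_time())"
```

```text
the job is handed in; nothing more can be done
the job is handed in; nothing more can be done
```

The job is handed in at about 85 s of the 208 s. The last pictures and touch checks show the one inlaid piece present (a square) on the plywood board. All four plain blanks are fully home in matching pockets, and the clamp plate is back on the post and turned to its locked position. I did not touch the glue bottle, cup or tape roll.

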